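# Gather the pattern weights in a corner of the tote

### The job

Lay the wooden retaining bar across the open front of the blue tote, pushed or dropped fully down into both side slots, and let go of it while the tote still stands on the table. Then lift the tote well clear of the table, 5 cm or more (the black handle is there for that), and tip it (20 degrees or more) until all three brass weights have slid into the yellow corner behind the bar; finish holding it still in the air like that, tilted, with the weights in the corner and the bar in its slots. Leave the thread cone, the pin tin and the pressing block where they are.

Things in the scene. Friction and masses are not known exactly. Their poses are not given: they have to be found in the camera images.
- tote: Loose blue tote, white floor, walls 45 mm high, about 0.32 kg. Origin: underside, middle; reaches x -87 to +80, y -67 to +67 mm. x runs from its open front (starts roughly facing the robot) to its rear wall, y to its left, z up. Floor 6 mm, side walls 7 mm thick. No front wall: weights slide out there unless the bar is in. The front left (+y) corner is yellow.
- tote_handle (a point): Centre of the tote's fixed black handle: a bar along the tote's y, 14 mm wide (x), 20 mm high, 120 mm clear between its end posts; centre 68 mm above the tote's underside and 8 mm behind its origin (x). Axes as the tote. Grip it firmly (60 N or more) at the middle, fingers closing along the tote's x.
- tote_seat (a point): Where the middle of the bar's underside belongs, midway between the two slots: x -65, y 0, z 10 mm in the tote's frame; axes as the tote. The slots, one in each side wall, are 22 mm wide (x), open at the top, flared there up to 58 mm above the tote's underside; their floors are at 10 mm.
- tote_corner (a point): The yellow inner corner at floor level, where the left wall's inner face meets the rear face of the seated bar: at x = -58, y = +60, z = +6 mm in the tote's frame. Same axes as the tote.
- bar_grip (a point): Centre of the red tab on the wooden bar (80 g), 43 mm above its underside; tab 14 mm thick (x), 36 long (y), top at 57 mm. The beam lies along the bar's y: 14 thick, 30 high, 164 mm long; end blocks 28 mm thick, 144 apart, go outside the tote's walls. Play when in: 4 mm in x, 5 in y. Same either way round; starts upright on the table, lying roughly along world x.
- bar_foot (a point): Middle of the bar's underside, 43 mm below bar_grip; same axes as the bar.
- weight0_center (a point): Centre of a brass pattern weight: a disc 26 mm across, 12 mm high, 45 g, loose on the tote's floor. Smooth: friction about 0.17 (0.14 to 0.21), so it starts to slide at 8 to 12 degrees of slope; a slope of about 35 degrees straight towards the yellow corner gathers all three.
- weight1_center (a point): Centre of a brass pattern weight: a disc 26 mm across, 12 mm high, 45 g, loose on the tote's floor. Smooth: friction about 0.17 (0.14 to 0.21), so it starts to slide at 8 to 12 degrees of slope; a slope of about 35 degrees straight towards the yellow corner gathers all three.
- weight2_center (a point): Centre of a brass pattern weight: a disc 26 mm across, 12 mm high, 45 g, loose on the tote's floor. Smooth: friction about 0.17 (0.14 to 0.21), so it starts to slide at 8 to 12 degrees of slope; a slope of about 35 degrees straight towards the yellow corner gathers all three.
- thread_cone: Bystander: green cone of thread, 60 mm across the foot, 99 mm high; origin under its middle. Leave it alone.
- pin_tin: Bystander: round red tin with a steel lid, 79 mm across, 30 mm high; origin under its middle. Leave it alone.
- press_block: Bystander: wooden pressing block 70 x 120 x 45 mm; origin under its middle. Leave it alone.
Things that resemble listed ones, but are neither listed nor needed, are in the scene too. What is shaped like the tote but purple or red is not meant.

How it is judged:
By the outcome, as a careful person would: the job done as asked, in the order asked, and still so for the second after the job is handed in, while the arm keeps its last pose, push and grip.
It also fails if it takes over 48 s, if anything falls off the work surface, if the arm or the gripper's body presses on something with over 40 N, if the wrist force passes 120 N, or if a joint passes its speed limit or range.

### The arm

A 7-joint arm with a two-finger parallel gripper is mounted at the origin on the work surface. World frame = base frame: x ahead of the robot, y to its left, z up, the work surface at z = 0. Lengths are in m, angles in rad, forces in N, time in s.
With the tool pointing down it reaches from about 0.375 to 0.925 m from the base axis. Payload 3.1 kg.
Tool frame: the origin (TCP) lies midway between the tips of the shut fingers; the grasp point (between the pads) lies ctrl.tcp_to_grasp behind it (ctrl.tcp_to_grasp is the distance from the TCP to the grasp point, in m); z points along the fingers, y is the direction in which the jaws open and shut (so a half turn about z gives the same grasp; the last joint's range is limited). The gripper opens to 85 mm and grips with 20 to 120 N. Pads are 22 mm wide; open, the fingers measure 114 mm over their backs; the gripper's body (76 mm by 85 mm) begins 54 mm behind the grasp point. The pads swing forward as they close: fully open they stand 13 mm farther back than shut.
Start: joints at [-1.215, 0.383, 0.044, 1.598, -0.018, 1.161, -0.05], TCP at [0.285, 0.584, 0.231] pointing down, gripper open.
Joint ranges: [-2.61, 2.61], [-0.41, 2.15], [-1.48, 1.57], [0, 2.5], [-1.57, 4.71], [0.05, 1.97], [-2.85, 2.85]. Speed limits (rad/s): [2.79, 2.79, 3.14, 3.14, 3.14, 3.14, 3.14].

### API

Orientations are given as a 3x3 rotation matrix whose columns are the frame's x, y, z axes.
In Python, from workcell import ctrl gives the robot as it stands.
- The arm moves only by the tool play_rows, never from a script. Its argument "motion" is a list of rows, each an object of numbers: "ax", "ay", "az": the turn, a rotation vector about the tool's x, y, z in degrees; "x", "y", "z": the shift along the tool's x, y, z in mm; "claw": the gripper command: -1 is shut, 1 is fully open, values between are in proportion. A call has 1 to 10 rows; each row is the pose to reach, as a shift and turn from the pose commanded when the call began, along the tool's axes at that moment; what a row does not reach only later rows make up. A row lasts 1/12 s, in which the tool goes at most 41.7 mm and 7.16 degrees, less where a joint would pass 70% of its speed; a pose out of reach is approached as far as the arm can. A call with a gripper value outside its range is refused whole. The fingers move at their own pace and stop on an object; "newtons" is the grip in N (left out, the last holds). Time passes only in rows, so rows that repeat a pose let the fingers close. It gives the time, the measured TCP pose, the force and the opening at its end, in the units of the state.
- ctrl.state(): the state, without advancing time (a new reading comes with each control period).
- ctrl.snapshot(name): name is "scene" or "top" or "wrist"; returns the picture (420x560x3 uint8, red, green, blue); there is no depth.
- ctrl.get_calibration(name): a dict with "mtx" (3x3 intrinsics, pixels), "extrinsics" (4x4, takes a point from camera to world coordinates). Camera axes: x right, y up, looking along -z (the intrinsics and any distortion apply to the point x, -y, -z); pixel columns grow to the right and rows downward; lengths in m; the calibration is good to about 2 mm. The wrist camera is an equidistant fisheye: a pixel r from the principal point sees the ray r / f radians off the axis. A picture is of the moment at which its call begins: read the wrist's pose just before it. get_calibration takes no time and is no camera call; for the wrist camera it gives the pose at the moment of the call.
- ctrl.hand_in(): hands the job in, once; it reports no verdict.
The state is a dict: "t": time; "q": joint angles; "dq": joint speeds; "joint_torque": joint torques, N m; "ee_pos": TCP position; "tool_rot": TCP orientation; "wrist_force": force on the tool from outside, world axes, zero at the start; "moment": the same for the moment, N m; "finger_gap": finger opening in m.
Only numpy, scipy, OpenCV 4.12 (cv2) and the standard library are available. Lean on these libraries where they do the work, as an engineer would, in place of code of your own. Each camera call takes 0.05 s, during which the arm holds its last target.

## Working session

There is one attempt and no reset: what is moved stays moved. The work goes in short steps, Python scripts to look and compute and a tool call to move; the robot and the scene stay as the last step left them, time stands still between calls to the robot, and variables do not carry over. Pictures are saved under pics/ and viewed, and the job is handed in when it is done.

Besides the shell and the picture viewer there is one more tool, called after "Request:" as a command line: name --argument value ..., lists and objects as JSON in quotes. play_rows: Moves the arm, as the interface text tells. Its arguments: {"type":"object","properties":{"motion":{"type":"array","items":{"type":"object","properties":{"ax":{"type":"number"},"ay":{"type":"number"},"az":{"type":"number"},"x":{"type":"number"},"y":{"type":"number"},"z":{"type":"number"},"claw":{"type":"number"}}}},"newtons":{"type":"number"}},"required":["motion"]}

```bash
ls; mkdir -p pics; python3 - <<'E'
from workcell import ctrl
import cv2,numpy as np
s=ctrl.state(); print(s, ctrl.tcp_to_grasp)
for n in ("scene","top"):
    im=ctrl.snapshot(n); cv2.imwrite(f"pics/{n}0.png",im[:,:,::-1]); c=ctrl.get_calibration(n); print(n,c)
print(ctrl.get_calibration("wrist"))
E
```

```text
pics
{'t': 0.0, 'q': array([-1.2148106 ,  0.3838595 ,  0.04380837,  1.59959855, -0.01789387,
        1.1612132 , -0.04987991]), 'dq': array([ 0.00138958, -0.00066915,  0.0016441 ,  0.00063136,  0.00022716,
        0.00036142, -0.00056535]), 'joint_torque': array([ 1.29507962e-04, -4.33466005e+01,  1.02453891e+00, -2.49512547e+01,
        1.06810933e-02,  1.15245528e-02,  1.58383779e-05]), 'ee_pos': array([0.28451353, 0.58335516, 0.22985957]), 'tool_rot': array([[-8.98849135e-01,  4.38256926e-01, -1.04879499e-03],
       [ 4.38258158e-01,  8.98845743e-01, -2.47338969e-03],
       [-1.41275251e-04, -2.68284714e-03, -9.99996391e-01]]), 'wrist_force': array([ 0.34591903, -0.59455802, -0.07387644]), 'moment': array([ 0.00018013, -0.06031037, -0.01720135]), 'finger_gap': 0.08560801317922492} 0.0187
scene {'mtx': array([[401.40504314,   0.        , 281.41896828],
       [  0.        , 401.40504314, 211.52278688],
       [  0.        ,   0.        ,   1.        ]]), 'extrinsics': array([[ 0.74009948, -0.45762619,  0.49277888,  0.95513183],
       [ 0.67241661,  0.51492601, -0.53170208, -0.40
[... 282 characters left out ...]
   1.        ]]), 'extrinsics': array([[ 0.0013385 ,  0.98880852, -0.14918415,  0.45405184],
       [-0.99965972,  0.0052095 ,  0.02556001,  0.01225203],
       [ 0.02605113,  0.14909918,  0.98847902,  0.89432198],
       [ 0.        ,  0.        ,  0.        ,  1.        ]])}
{'mtx': array([[325.1922621 ,   0.        , 281.87232378],
       [  0.        , 325.1922621 , 208.25109749],
       [  0.        ,   0.        ,   1.        ]]), 'extrinsics': array([[ 0.43812389, -0.85912373, -0.26448793,  0.21701168],
       [ 0.89891104,  0.41790035,  0.13159881,  0.61633295],
       [-0.00253007, -0.2954077 ,  0.95536793,  0.37230813],
       [ 0.        ,  0.        ,  0.        ,  1.        ]])}
```

View pics/scene0.png

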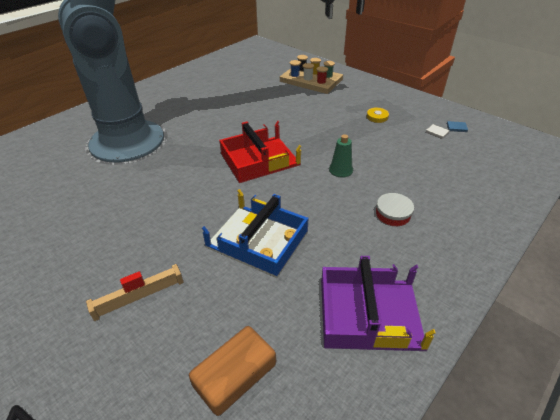

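View pics/top0.png

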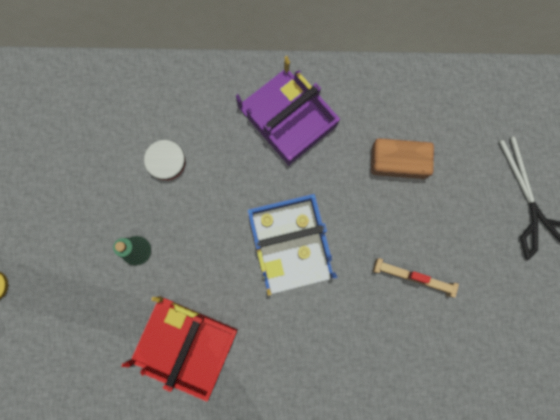

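The scene picture shows the blue tote at about (257,235) and the bar at (135,290). In the top picture the tote is at (290,247) with its yellow front-left post near (268,292), and the bar runs from (379,267) to (456,290) with its red tab at (420,278). I'll enlarge both.

```bash
python3 - <<'E'
import cv2
im=cv2.imread("pics/top0.png")
cv2.imwrite("pics/c_tote.png",cv2.resize(im[185:305,235:350],None,fx=5,fy=5,interpolation=cv2.INTER_CUBIC)) 
cv2.imwrite("pics/c_bar.png",cv2.resize(im[240:310,365:470],None,fx=7,fy=7,interpolation=cv2.INTER_CUBIC))
im=cv2.imread("pics/scene0.png")
cv2.imwrite("pics/c_stote.png",cv2.resize(im[180:280,190:320],None,fx=6,fy=6,interpolation=cv2.INTER_CUBIC))
E
```

```text
(no output)
```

View pics/c_tote.png

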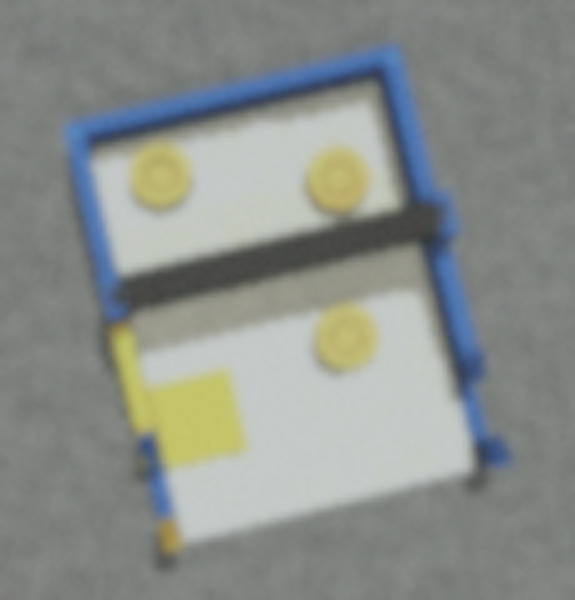

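View pics/c_bar.png

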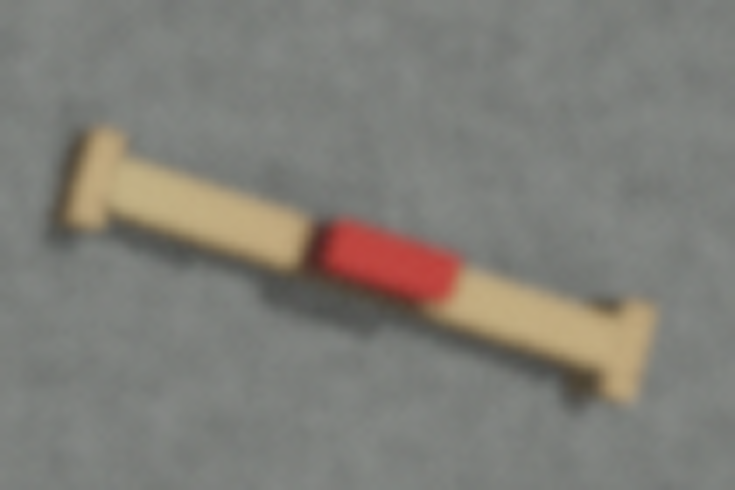

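View pics/c_stote.png

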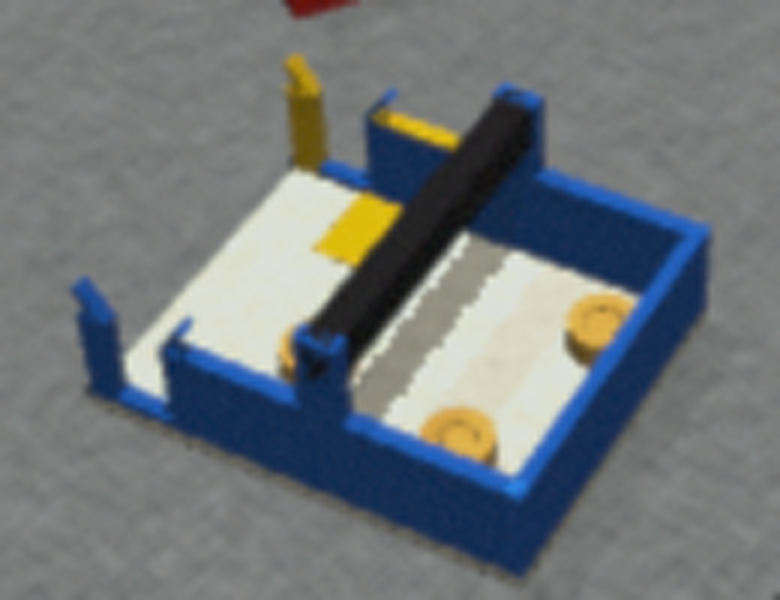

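```bash
cat > h.py <<'E'
import numpy as np,cv2
from scipy.optimize import least_squares
from workcell import ctrl
CAL={n:ctrl.get_calibration(n) for n in ("scene","top")}
def proj(n,P):
    c=CAL[n];T=np.linalg.inv(c["extrinsics"]);p=np.atleast_2d(P)@T[:3,:3].T+T[:3,3]
    p=p*[1,-1,-1]; q=p@c["mtx"].T; return q[:,:2]/q[:,2:]
def back(n,uv,z):
    c=CAL[n];d=np.linalg.inv(c["mtx"])@[uv[0],uv[1],1];d=c["extrinsics"][:3,:3]@(d*[1,-1,-1]);o=c["extrinsics"][:3,3]
    return o+d*(z-o[2])/d[2]
def Rz(a): return np.array([[np.cos(a),-np.sin(a),0],[np.sin(a),np.cos(a),0],[0,0,1]])
def fit(obs,x0):
    def r(p):
        return np.concatenate([(proj(n,Rz(p[2])@np.array(P)/1+[p[0],p[1],0])[0]-uv) for n,P,uv in obs])
    s=least_squares(r,x0,loss="soft_l1"); return s.x,r(s.x).reshape(-1,2)
E
cat > f.py <<'E'
from h import *
def T(u,v): return np.array([235+(u+.5)/5-.5,185+(v+.5)/5-.5])
def S(u,v): return np.array([190+(u+.5)/6-.5,180+(v+.5)/6-.5])
def B(u,v): return np.array([365+(u+.5)/7-.5,240+(v+.5)/7-.5])
m=lambda *a:np.array(a)/1000
obs=[("top",m(80,67,45),T(70,125)),("top",m(80,-67,45),T(398,48)),("top",m(-87,60,6),T(180,545)),("top",m(-87,-60,6),T(475,468)),
("top",m(8,0,78),T(279,258)),
("scene",m(80,-67,45),S(520,490)),("scene",m(80,67,45),S(707,230)),("scene",m(80,-67,0),S(527,575)),("scene",m(-87,-67,0),S(88,392))]
x,r=fit(obs,[.4,0,0.2]);print("tote",x,np.degrees(x[2]));print(r.round(1))
a=back("top",B(97,178),.03);b=back("top",B(630,350),.03);print(a,b,(a+b)/2,np.degrees(np.arctan2(*(b-a)[[1,0]])))
print("tab",back("top",B(394,262),.057), [back("top",B(*q),.057) for q in ((350,218),(462,262),(442,303),(325,262))])
for q in ((160,178),(338,180),(346,338)): print(back("top",T(*q),.018))
for q,z in (((94,306),.03),((177,270),.03),((132,276),.057)): print("sc",back("scene",q,z))
E
python3 f.py
```

```text
tote [ 0.53459874 -0.02308257  0.24480911] 14.026529054339248
[[-2.1  0.2]
 [-0.7 -0.5]
 [-0.1 -0. ]
 [-0.3  0.5]
 [-0.6 -0.5]
 [-0.9  1.2]
 [-0.3 -1. ]
 [-1.6  2.1]
 [ 0.1  1.9]]
[ 0.49106113 -0.19541041  0.03      ] [ 0.44405726 -0.34231428  0.03      ] [ 0.46755919 -0.26886234  0.03      ] -107.74277497518358
tab [ 0.46764117 -0.26849933  0.057     ] [array([ 0.47935843, -0.25708826,  0.057     ]), array([ 0.46767337, -0.28693263,  0.057     ]), array([ 0.45676207, -0.28099089,  0.057     ]), array([ 0.46760854, -0.24981636,  0.057     ])]
[0.57967026 0.02262756 0.018     ]
[ 0.57922507 -0.04824971  0.018     ]
[ 0.51632335 -0.05109145  0.018     ]
sc [ 0.45348132 -0.33659983  0.03      ]
sc [ 0.49665252 -0.19406851  0.03      ]
sc [ 0.46985129 -0.26410995  0.057     ]
```

```bash
cat >> h.py <<'E'
from scipy.spatial.transform import Rotation as Ro
def Rdown(jaw):  # jaw azimuth deg; z down, y=jaw dir
    a=np.radians(jaw); y=np.array([np.cos(a),np.sin(a),0]); z=np.array([0,0,-1.]); return np.c_[np.cross(y,z),y,z]
def plan(p,R):
    s=ctrl.state(); R0=s["tool_rot"]
    d=R0.T@(np.array(p)-s["ee_pos"])*1000; w=Ro.from_matrix(R0.T@R).as_rotvec(degrees=True)
    print("t",s["t"].__round__(2) if hasattr(s["t"],"__round__") else s["t"],"pos",s["ee_pos"].round(4),"shift",d.round(1),"dist",np.linalg.norm(d).round(1),"rotvec",w.round(2),"F",s["wrist_force"].round(1),"gap",round(s["finger_gap"]*1000,1),"q",s["q"].round(2))
E
python3 - <<'E'
from h import *
plan([.468,-.268,.20],Rdown(-17.7))
E
```

```text
t 0.1 pos [0.2846 0.5834 0.23  ] shift [-538.  -684.8   31.7] dist 871.5 rotvec [-0.11  0.11 81.7 ] F [ 0.7  0.3 -0.1] gap 85.4 q [-1.21  0.38  0.04  1.6  -0.02  1.16 -0.05]
```

Request:
play_rows --motion '[{"x":-25,"y":-32,"z":1.5,"az":4},{"x":-50,"y":-64,"z":3,"az":8},{"x":-75,"y":-96,"z":4.5,"az":12},{"x":-100,"y":-128,"z":6,"az":16},{"x":-125,"y":-160,"z":7.5,"az":20},{"x":-150,"y":-192,"z":9,"az":24},{"x":-175,"y":-224,"z":10.5,"az":28},{"x":-200,"y":-256,"z":12,"az":32},{"x":-225,"y":-288,"z":13.5,"az":36},{"x":-250,"y":-320,"z":15,"az":40}]'

```text
$.motion[0]: bad value
```

```bash
python3 - <<'E'
from h import *
plan([.468,-.268,.20],Rdown(-17.7))
E
```

```text
t 0.1 pos [0.2846 0.5834 0.23  ] shift [-538.  -684.8   31.7] dist 871.5 rotvec [-0.11  0.11 81.7 ] F [ 0.7  0.3 -0.1] gap 85.4 q [-1.21  0.38  0.04  1.6  -0.02  1.16 -0.05]
```

Request:
play_rows --motion '[{"ax":0,"ay":0,"az":4,"x":-25,"y":-32,"z":1.5,"claw":1},{"ax":0,"ay":0,"az":8,"x":-50,"y":-64,"z":3,"claw":1},{"ax":0,"ay":0,"az":12,"x":-75,"y":-96,"z":4.5,"claw":1},{"ax":0,"ay":0,"az":16,"x":-100,"y":-128,"z":6,"claw":1},{"ax":0,"ay":0,"az":20,"x":-125,"y":-160,"z":7.5,"claw":1},{"ax":0,"ay":0,"az":24,"x":-150,"y":-192,"z":9,"claw":1},{"ax":0,"ay":0,"az":28,"x":-175,"y":-224,"z":10.5,"claw":1},{"ax":0,"ay":0,"az":32,"x":-200,"y":-256,"z":12,"claw":1},{"ax":0,"ay":0,"az":36,"x":-225,"y":-288,"z":13.5,"claw":1},{"ax":0,"ay":0,"az":40,"x":-250,"y":-320,"z":15,"claw":1}]' --newtons 60

```text
t: 0.93
ee_pos: [0.369, 0.1848, 0.2158]
tool_rot: [[-0.404, 0.915, -0.001], [0.915, 0.404, -0.0], [0.0, -0.001, -1.0]]
wrist_force: [0.5, -0.2, 0.2]
finger_gap: 0.0853
```

```bash
python3 - <<'E'
from h import *
plan([.468,-.268,.20],Rdown(-17.7))
E
```

```text
t 0.93 pos [0.369  0.1848 0.2158] shift [-454.3  -92.3   15.8] dist 463.8 rotvec [-3.000e-02 -0.000e+00  4.152e+01] F [ 0.5 -0.2  0.2] gap 85.3 q [-0.9  -0.08  0.33  2.16  0.03  1.05 -0.18]
```

Request:
play_rows --motion '[{"ax":0,"ay":0,"az":4,"x":-40,"y":-8,"z":1.5,"claw":1},{"ax":0,"ay":0,"az":8,"x":-80,"y":-16,"z":3,"claw":1},{"ax":0,"ay":0,"az":12,"x":-120,"y":-24,"z":4.5,"claw":1},{"ax":0,"ay":0,"az":16,"x":-160,"y":-32,"z":6,"claw":1},{"ax":0,"ay":0,"az":20,"x":-200,"y":-40,"z":7.5,"claw":1},{"ax":0,"ay":0,"az":24,"x":-240,"y":-48,"z":9,"claw":1},{"ax":0,"ay":0,"az":28,"x":-280,"y":-57,"z":10.5,"claw":1},{"ax":0,"ay":0,"az":33,"x":-320,"y":-65,"z":12,"claw":1},{"ax":0,"ay":0,"az":37,"x":-360,"y":-73,"z":13.5,"claw":1},{"ax":0,"ay":0,"az":41.5,"x":-400,"y":-82,"z":15,"claw":1}]'

```text
t: 1.77
ee_pos: [0.4571, -0.2133, 0.2012]
tool_rot: [[0.303, 0.953, 0.001], [0.953, -0.303, 0.001], [0.001, 0.0, -1.0]]
wrist_force: [0.0, 1.4, -0.1]
finger_gap: 0.085
```

```bash
python3 - <<'E'
from h import *
plan([.468,-.268,.20],Rdown(-17.7))
E
```

```text
t 1.77 pos [ 0.4571 -0.2133  0.2012] shift [-48.8  27.    1.2] dist 55.8 rotvec [ 0.03 -0.05  0.03] F [ 0.   1.4 -0.1] gap 85.0 q [-0.41  0.17  0.85  2.   -0.15  1.03  0.2 ]
```

Request:
play_rows --motion '[{"ax":0,"ay":0,"az":0,"x":-20,"y":11,"z":0,"claw":1},{"ax":0,"ay":0,"az":0,"x":-40,"y":22,"z":0,"claw":1},{"ax":0,"ay":0,"az":0,"x":-48.8,"y":27,"z":0,"claw":1},{"ax":0,"ay":0,"az":0,"x":-48.8,"y":27,"z":0,"claw":1}]'

```text
t: 2.1
ee_pos: [0.4675, -0.2698, 0.2012]
tool_rot: [[0.305, 0.952, -0.001], [0.952, -0.305, -0.003], [-0.003, 0.0, -1.0]]
wrist_force: [0.0, -0.2, -0.3]
finger_gap: 0.0855
```

```bash
cat >> h.py <<'E'
def wback(cal,uv,z):
    K=cal["mtx"];dx=(uv[0]-K[0,2])/K[0,0];dy=(uv[1]-K[1,2])/K[1,1];r=np.hypot(dx,dy);k=np.sin(r)/max(r,1e-9)
    d=cal["extrinsics"][:3,:3]@np.array([dx*k,-dy*k,-np.cos(r)]);o=cal["extrinsics"][:3,3]
    return o+d*(z-o[2])/d[2]
def wproj(cal,P):
    T=np.linalg.inv(cal["extrinsics"]);p=(T[:3,:3]@np.array(P)+T[:3,3])*[1,-1,-1]
    r=np.arctan2(np.hypot(p[0],p[1]),p[2]);u=p[:2]/np.hypot(p[0],p[1])*r
    return u*cal["mtx"][0,0]+cal["mtx"][:2,2]
def wsnap(name):
    import pickle
    cal=ctrl.get_calibration("wrist");im=ctrl.snapshot("wrist")[:,:,::-1];cv2.imwrite(f"pics/{name}.png",im);pickle.dump(cal,open(f"pics/{name}.pkl","wb"));return im,cal
E
python3 - <<'E'
from h import *
im,c=wsnap("w1")
plan([.468,-.268,.20],Rdown(-17.7))
print(wproj(c,[.468,-.268,.057]))
cv2.imwrite("pics/w1b.png",cv2.resize(im,None,fx=1.4,fy=1.4,interpolation=cv2.INTER_CUBIC))
E
```

```text
t 2.15 pos [ 0.4675 -0.2676  0.2009] shift [-0.2  0.6  0.9] dist 1.1 rotvec [-0.07  0.06  0.03] F [-0.6  0.7  0.1] gap 85.7 q [-0.3   0.27  0.86  1.93 -0.23  1.05  0.35]
[281.5385131  191.51492433]
```

View pics/w1b.png

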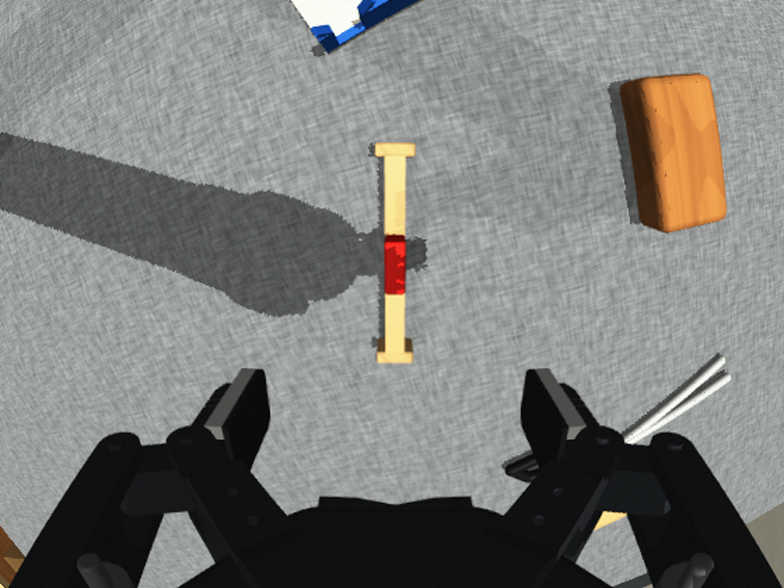

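The wrist view shows the bar vertical at column about 282 (unscaled), with the red tab's top centred near (282,191). That matches the prediction of (281.5,191.5), so I'll descend and grip.

Request:
play_rows --motion '[{"ax":0,"ay":0,"az":0,"x":0,"y":0.5,"z":25,"claw":1},{"ax":0,"ay":0,"az":0,"x":0,"y":0.5,"z":55,"claw":1},{"ax":0,"ay":0,"az":0,"x":0,"y":0.5,"z":90,"claw":1},{"ax":0,"ay":0,"az":0,"x":0,"y":0.5,"z":120,"claw":1},{"ax":0,"ay":0,"az":0,"x":0,"y":0.5,"z":145,"claw":1},{"ax":0,"ay":0,"az":0,"x":0,"y":0.5,"z":163,"claw":1},{"ax":0,"ay":0,"az":0,"x":0,"y":0.5,"z":173,"claw":1},{"ax":0,"ay":0,"az":0,"x":0,"y":0.5,"z":176,"claw":1},{"ax":0,"ay":0,"az":0,"x":0,"y":0.5,"z":176,"claw":0.2},{"ax":0,"ay":0,"az":0,"x":0,"y":0.5,"z":176,"claw":-1}]' --newtons 50

```text
t: 2.98
ee_pos: [0.4697, -0.2665, 0.0263]
tool_rot: [[0.3, 0.954, 0.002], [0.954, -0.3, -0.0], [0.0, 0.002, -1.0]]
wrist_force: [0.4, -0.5, 0.5]
finger_gap: 0.0637
```

Request:
play_rows --motion '[{"ax":0,"ay":0,"az":0,"x":0,"y":0,"z":0,"claw":-1},{"ax":0,"ay":0,"az":0,"x":0,"y":0,"z":0,"claw":-1},{"ax":0,"ay":0,"az":0,"x":0,"y":0,"z":0,"claw":-1},{"ax":0,"ay":0,"az":0,"x":0,"y":0,"z":0,"claw":-1},{"ax":0,"ay":0,"az":0,"x":0,"y":0,"z":0,"claw":-1}]'

```text
t: 3.4
ee_pos: [0.4692, -0.2667, 0.0259]
tool_rot: [[0.301, 0.954, 0.001], [0.954, -0.301, -0.0], [0.0, 0.001, -1.0]]
wrist_force: [-0.7, 1.0, 3.2]
finger_gap: 0.0136
```

```bash
python3 - <<'E'
from h import *
plan([.468,-.268,.15],Rdown(-17.7))
E
```

```text
t 3.4 pos [ 0.4692 -0.2667  0.0259] shift [  -1.5   -0.6 -124.1] dist 124.1 rotvec [ 0.06 -0.02  0.2 ] F [-0.7  1.   3.2] gap 13.6 q [-0.12  0.55  0.67  2.02 -0.51  0.73  0.56]
```

Request:
play_rows --motion '[{"ax":0,"ay":0,"az":0,"x":0,"y":0,"z":-15,"claw":-1},{"ax":0,"ay":0,"az":0,"x":0,"y":0,"z":-45,"claw":-1},{"ax":0,"ay":0,"az":0,"x":0,"y":0,"z":-80,"claw":-1},{"ax":0,"ay":0,"az":0,"x":0,"y":0,"z":-110,"claw":-1},{"ax":0,"ay":0,"az":0,"x":0,"y":0,"z":-128,"claw":-1},{"ax":0,"ay":0,"az":0,"x":0,"y":0,"z":-130,"claw":-1}]'

```text
t: 3.9
ee_pos: [0.4713, -0.2683, 0.1592]
tool_rot: [[0.301, 0.954, 0.008], [0.954, -0.301, -0.002], [0.0, 0.008, -1.0]]
wrist_force: [0.6, -0.4, -0.0]
finger_gap: 0.0133
```

```bash
python3 - <<'E'
from h import *
plan([.4715,-.0389,.155],Rdown(14))
E
```

```text
t 3.9 pos [ 0.4713 -0.2683  0.1592] shift [218.8 -68.9   3.7] dist 229.5 rotvec [  0.45   0.12 -31.53] F [ 0.6 -0.4 -0. ] gap 13.3 q [-0.27  0.34  0.83  1.96 -0.31  0.96  0.41]
```

Request:
play_rows --motion '[{"ax":0,"ay":0,"az":-3,"x":15,"y":-5,"z":0,"claw":-1},{"ax":0,"ay":0,"az":-7,"x":45,"y":-14,"z":0,"claw":-1},{"ax":0,"ay":0,"az":-11,"x":78,"y":-25,"z":0,"claw":-1},{"ax":0,"ay":0,"az":-16,"x":112,"y":-35,"z":0,"claw":-1},{"ax":0,"ay":0,"az":-21,"x":146,"y":-46,"z":0,"claw":-1},{"ax":0,"ay":0,"az":-26,"x":178,"y":-56,"z":0,"claw":-1},{"ax":0,"ay":0,"az":-30,"x":205,"y":-65,"z":0,"claw":-1},{"ax":0,"ay":0,"az":-31.5,"x":217,"y":-68,"z":0,"claw":-1},{"ax":0,"ay":0,"az":-31.5,"x":219,"y":-69,"z":0,"claw":-1},{"ax":0,"ay":0,"az":-31.5,"x":219,"y":-69,"z":0,"claw":-1}]'

```text
t: 4.73
ee_pos: [0.4681, -0.037, 0.1545]
tool_rot: [[-0.242, 0.97, -0.001], [0.97, 0.242, -0.001], [-0.0, -0.002, -1.0]]
wrist_force: [0.4, -1.6, -0.1]
finger_gap: 0.0133
```

```bash
python3 - <<'E'
from h import *
im,c=wsnap("w2")
plan([.4715,-.0389,.155],Rdown(14))
cv2.imwrite("pics/w2b.png",cv2.resize(im,None,fx=1.4,fy=1.4,interpolation=cv2.INTER_CUBIC))
cv2.imwrite("pics/t2.png",ctrl.snapshot("scene")[:,:,::-1])
E
```

```text
t 4.78 pos [ 0.4683 -0.0385  0.1548] shift [-1.2  3.  -0.2] dist 3.2 rotvec [-0.07  0.06 -0.12] F [-0.3  0.7 -1.2] gap 13.0 q [-0.62  0.15  0.67  2.12 -0.11  0.91  0.35]
```

View pics/w2b.png

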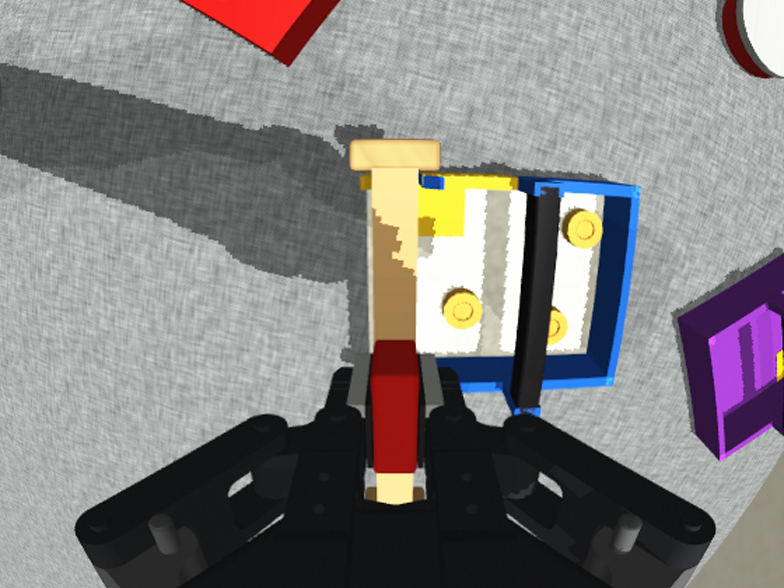

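View pics/t2.png

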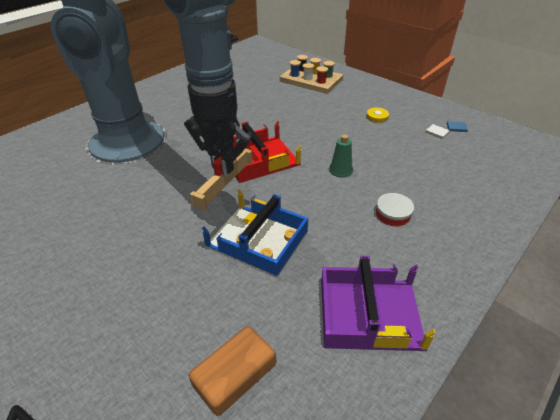

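The wrist picture shows the held bar vertical, with the tote's rear corners near (638,186) and (612,386) in the enlarged image. I'll refine the tote's pose from this closer view.

```bash
python3 - <<'E'
import cv2
im=cv2.imread("pics/w2.png")
cv2.imwrite("pics/c_w2.png",cv2.resize(im[90:300,245:465],None,fx=3.5,fy=3.5*.8,interpolation=cv2.INTER_CUBIC))
E
```

```text
(no output)
```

View pics/c_w2.png

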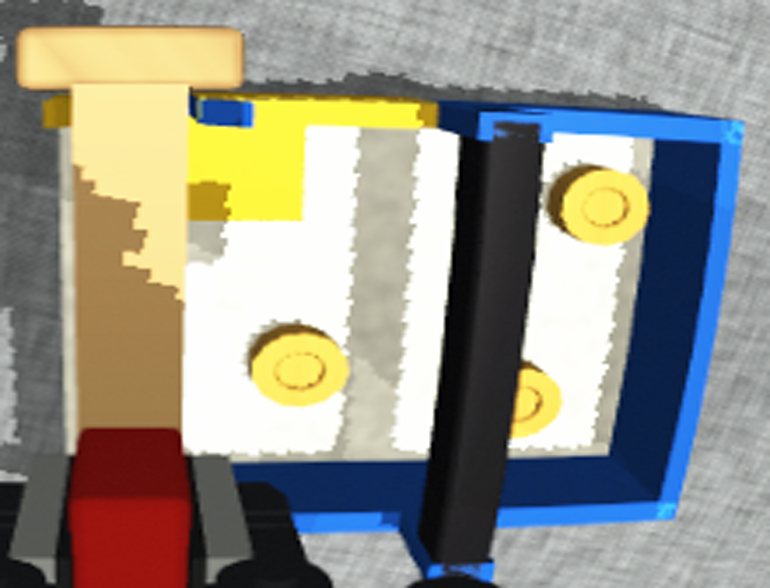

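```bash
cat > f2.py <<'E'
from h import *
import pickle
c=pickle.load(open("pics/w2.pkl","rb"))
W=lambda U,V:np.array([245+(U+.5)/3.5-.5,90+(V+.5)/2.8-.5])
m=lambda *a:np.array(a)/1000
obs=[(m(80,67,45),W(743,121)),(m(80,-67,45),W(675,518)),(m(73,-60,6),W(608,455)),(m(73,60,45),W(720,142)),(m(8,60,78),W(519,127)),(m(8,-60,78),W(467,562))]
def r(p): return np.concatenate([wproj(c,Rz(p[2])@P+[p[0],p[1],0])-uv for P,uv in obs])
s=least_squares(r,[.535,-.023,.245],loss="soft_l1");x=s.x
print(x,np.degrees(x[2]),r(x).reshape(-1,2).round(1))
print("seat",Rz(x[2])@[-.065,0,0]+[x[0],x[1],0])
# bar held: where does tab top centre project / beam
st=ctrl.state();print(st["ee_pos"],wproj(c,st["ee_pos"]+[0,0,-.0259+.057]))
E
python3 f2.py
```

```text
[ 0.53580178 -0.02252778  0.24363181] 13.959074408361898 [[ 0.9 -0.5]
 [ 0.1 -0.1]
 [-0.5 -0.6]
 [ 0.1 -0.5]
 [ 0.1  4.1]
 [-0.6  0.2]]
seat [ 0.47272134 -0.03820765  0.        ]
[ 0.46838879 -0.03920411  0.15490439] [281.08257519 308.44360345]
```

```bash
cat > f3.py <<'E'
from h import *
import pickle
c=pickle.load(open("pics/w2.pkl","rb"))
p=np.array([.4683,-.0385,.1548]);a=np.radians(14);by=np.array([-np.sin(a),np.cos(a),0])
for y in (-82,18,72,82):
  for h in (0,30,57):
    q=wproj(c,p+by*y/1000+[0,0,-.0259+h/1000]);print(y,h,q.round(1),"crop",((q[0]-245)*3.5).round(0),((q[1]-90)*2.8).round(0),"w2b",(q*1.4).round(0))
E
python3 f3.py
```

```text
-82 0 [281.6 356.6] crop 128.0 746.0 w2b [394. 499.]
-82 30 [281.5 388.5] crop 128.0 836.0 w2b [394. 544.]
-82 57 [281.4 422.8] crop 127.0 932.0 w2b [394. 592.]
18 0 [281.6 219.6] crop 128.0 363.0 w2b [394. 307.]
18 30 [281.5 241. ] crop 128.0 423.0 w2b [394. 337.]
18 57 [281.3 268.4] crop 127.0 499.0 w2b [394. 376.]
72 0 [281.7 119.3] crop 128.0 82.0 w2b [394. 167.]
72 30 [281.5 121.2] crop 128.0 87.0 w2b [394. 170.]
72 57 [281.3 123.7] crop 127.0 94.0 w2b [394. 173.]
82 0 [281.7  99.9] crop 128.0 28.0 w2b [394. 140.]
82 30 [281.5  97.6] crop 128.0 21.0 w2b [394. 137.]
82 57 [281.3  94.4] crop 127.0 12.0 w2b [394. 132.]
```

```bash
python3 - <<'E'
from h import *
plan([.472,-.0378,.095],Rdown(14))
E
```

```text
t 4.83 pos [ 0.4684 -0.0392  0.1549] shift [ 0.6  3.9 59.9] dist 60.0 rotvec [-0.06  0.06 -0.22] F [-0.1 -0.7 -0.6] gap 13.4 q [-0.62  0.15  0.67  2.12 -0.11  0.91  0.35]
```

Request:
play_rows --motion '[{"ax":0,"ay":0,"az":0,"x":0.3,"y":3.5,"z":15,"claw":-1},{"ax":0,"ay":0,"az":0,"x":0.3,"y":3.5,"z":35,"claw":-1},{"ax":0,"ay":0,"az":0,"x":0.3,"y":3.5,"z":52,"claw":-1},{"ax":0,"ay":0,"az":0,"x":0.3,"y":3.5,"z":60,"claw":-1},{"ax":0,"ay":0,"az":0,"x":0.3,"y":3.5,"z":60,"claw":-1},{"ax":0,"ay":0,"az":0,"x":0.3,"y":3.5,"z":60,"claw":-1},{"ax":0,"ay":0,"az":0,"x":0.3,"y":3.5,"z":60,"claw":-1}]'

```text
t: 5.42
ee_pos: [0.4729, -0.0368, 0.0961]
tool_rot: [[-0.24, 0.971, 0.002], [0.971, 0.24, -0.0], [-0.001, 0.002, -1.0]]
wrist_force: [-1.0, 0.2, -1.1]
finger_gap: 0.013
```

```bash
python3 - <<'E'
from h import *
im,c=wsnap("w3")
plan([.472,-.0378,.0359],Rdown(14))
cv2.imwrite("pics/w3b.png",cv2.resize(im,None,fx=1.4,fy=1.4,interpolation=cv2.INTER_CUBIC))
im=ctrl.snapshot("scene")[:,:,::-1]
cv2.imwrite("pics/s3.png",cv2.resize(im[120:290,160:330],None,fx=3.5,fy=3.5,interpolation=cv2.INTER_CUBIC))
plan([.472,-.0378,.0359],Rdown(14))
E
```

```text
t 5.47 pos [ 0.4732 -0.0364  0.0963] shift [-1.  -1.6 60.4] dist 60.4 rotvec [ 0.13  0.03 -0.07] F [ 0.3 -0.1 -1.4] gap 13.4 q [-0.58  0.27  0.63  2.15 -0.23  0.79  0.44]
t 5.52 pos [ 0.4732 -0.0361  0.0964] shift [-1.3 -1.7 60.5] dist 60.5 rotvec [ 0.14  0.01 -0.04] F [ 0.7  0.3 -0.3] gap 13.2 q [-0.58  0.27  0.63  2.15 -0.23  0.79  0.44]
```

View pics/w3b.png

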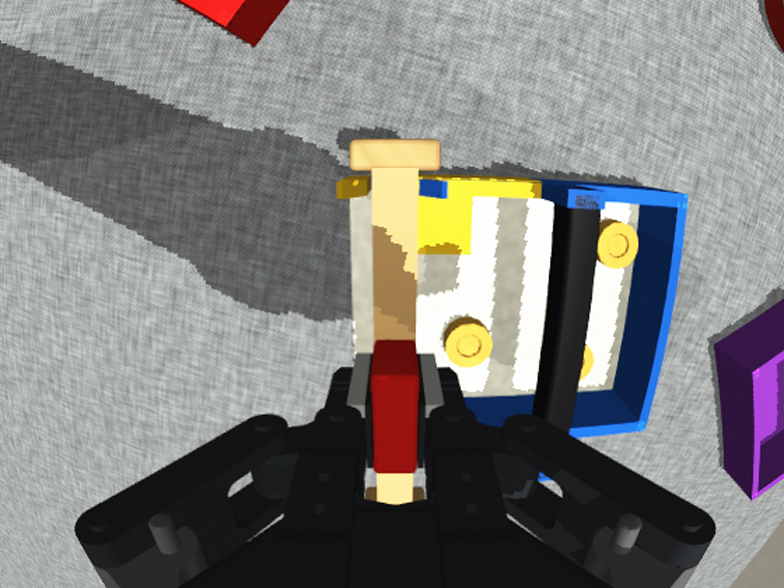

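View pics/s3.png

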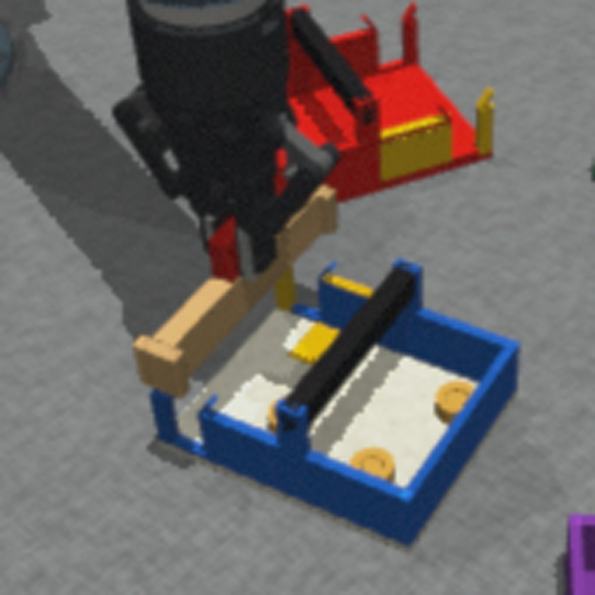

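```bash
cat > f4.py <<'E'
from h import *
import pickle
c=pickle.load(open("pics/w3.pkl","rb"))
im=cv2.imread("pics/w3.png");cv2.imwrite("pics/c_w3.png",cv2.resize(im[90:320,230:500],None,fx=2.9,fy=2.5,interpolation=cv2.INTER_CUBIC))
p=np.array([.4732,-.0362,.0964]);a=np.radians(14);bx=np.array([np.cos(a),np.sin(a),0]);by=np.array([-np.sin(a),np.cos(a),0])
W=lambda u,v:(u/1.4,v/1.4)
for nm,q,z in (("blk in top",(395,170),.0964-.0259+.03),("blk out top",(395,140),.0964-.0259+.03),("wall L",(480,178),.045),("wall Lr",(686,193),.045),("wall Rr",(642,431),.045),("wall R",(560,437),.045),("ypost",(336,188),.058),("bpost",(447,188),.058)):
    d=wback(c,W(*q),z)-p;print(nm,(d@bx*1000).round(1),(d@by*1000).round(1))
E
python3 f4.py
```

```text
blk in top -0.2 69.9
blk out top -0.2 79.0
wall L 36.1 65.1
wall Lr 142.3 64.8
wall Rr 142.2 -69.9
wall R 89.1 -68.0
ypost -23.5 61.6
bpost 20.4 61.5
```

View pics/c_w3.png

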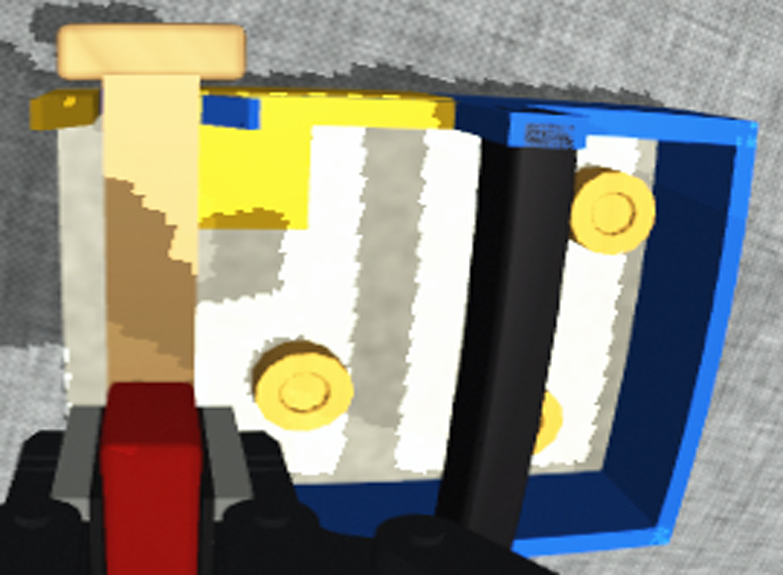

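Request:
play_rows --motion '[{"ax":0,"ay":0,"az":0,"x":0,"y":-1.8,"z":3,"claw":-1},{"ax":0,"ay":0,"az":0,"x":0,"y":-1.8,"z":10,"claw":-1},{"ax":0,"ay":0,"az":0,"x":0,"y":-1.8,"z":17,"claw":-1},{"ax":0,"ay":0,"az":0,"x":0,"y":-1.8,"z":24,"claw":-1},{"ax":0,"ay":0,"az":0,"x":0,"y":-1.8,"z":30,"claw":-1},{"ax":0,"ay":0,"az":0,"x":0,"y":-1.8,"z":35,"claw":-1},{"ax":0,"ay":0,"az":0,"x":0,"y":-1.8,"z":35,"claw":-1}]'

```text
t: 6.1
ee_pos: [0.4691, -0.0363, 0.0588]
tool_rot: [[-0.242, 0.97, -0.003], [0.97, 0.242, -0.001], [0.0, -0.003, -1.0]]
wrist_force: [0.4, -0.2, -0.6]
finger_gap: 0.0132
```

```bash
python3 - <<'E'
from h import *
plan([.472,-.0378,.0359],Rdown(14))
E
```

```text
t 6.1 pos [ 0.4691 -0.0363  0.0588] shift [-2.2  2.5 22.9] dist 23.2 rotvec [-0.17 -0.01  0.01] F [ 0.4 -0.2 -0.6] gap 13.2 q [-0.54  0.34  0.6   2.17 -0.29  0.71  0.5 ]
```

Request:
play_rows --motion '[{"ax":0,"ay":0,"az":0,"x":0,"y":0.5,"z":4,"claw":-1},{"ax":0,"ay":0,"az":0,"x":0,"y":0.5,"z":9,"claw":-1},{"ax":0,"ay":0,"az":0,"x":0,"y":0.5,"z":14,"claw":-1},{"ax":0,"ay":0,"az":0,"x":0,"y":0.5,"z":18,"claw":-1},{"ax":0,"ay":0,"az":0,"x":0,"y":0.5,"z":21,"claw":-1},{"ax":0,"ay":0,"az":0,"x":0,"y":0.5,"z":23,"claw":-1},{"ax":0,"ay":0,"az":0,"x":0,"y":0.5,"z":23,"claw":-1}]'

```text
t: 6.68
ee_pos: [0.4704, -0.0362, 0.0368]
tool_rot: [[-0.242, 0.97, -0.001], [0.97, 0.242, -0.0], [0.0, -0.001, -1.0]]
wrist_force: [0.5, -0.2, -0.4]
finger_gap: 0.0135
```

```bash
python3 - <<'E'
from h import *
plan([.472,-.0378,.0359],Rdown(14))
im,c=wsnap("w4")
cv2.imwrite("pics/w4b.png",cv2.resize(im,None,fx=1.4,fy=1.4,interpolation=cv2.INTER_CUBIC))
im=ctrl.snapshot("scene")[:,:,::-1]
cv2.imwrite("pics/s4.png",cv2.resize(im[120:290,160:330],None,fx=3.5,fy=3.5,interpolation=cv2.INTER_CUBIC))
plan([.472,-.0378,.0359],Rdown(14))
E
```

```text
t 6.68 pos [ 0.4704 -0.0362  0.0368] shift [-2.   1.1  0.9] dist 2.4 rotvec [-0.05 -0.    0.  ] F [ 0.5 -0.2 -0.4] gap 13.5 q [-0.51  0.39  0.57  2.17 -0.34  0.66  0.53]
t 6.78 pos [ 0.4708 -0.0362  0.0373] shift [-1.9  0.7  1.4] dist 2.4 rotvec [-0.  0. -0.] F [-0.6 -0.9 -1.2] gap 13.3 q [-0.51  0.39  0.57  2.17 -0.34  0.66  0.53]
```

View pics/w4b.png

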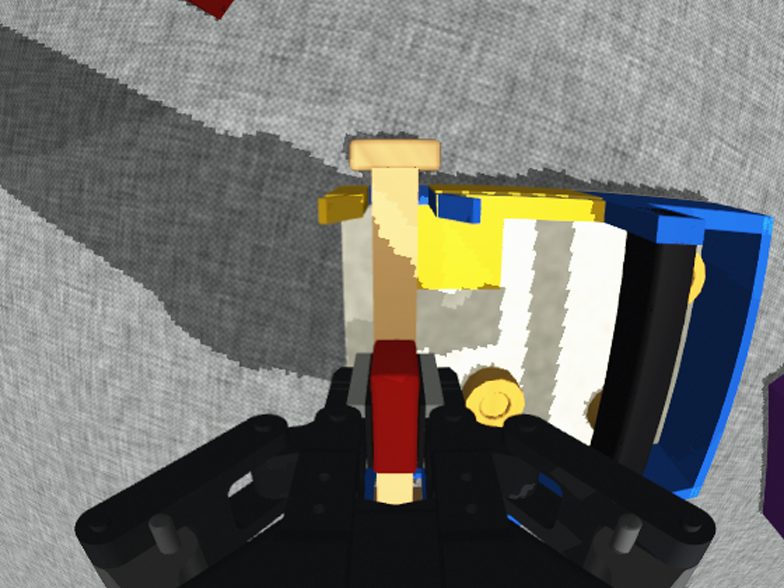

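View pics/s4.png

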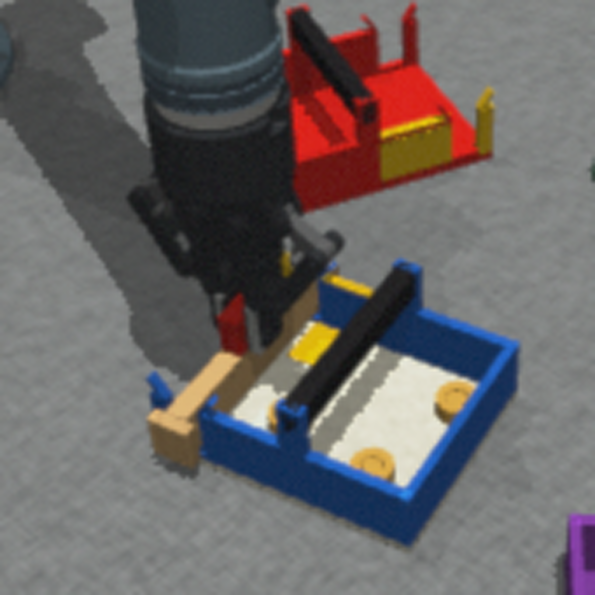

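The scene view shows the bar lying between the posts on both sides, almost at the bottom. I'll press a little further, then open part way to release it.

Request:
play_rows --motion '[{"ax":0,"ay":0,"az":0,"x":0,"y":0,"z":1,"claw":-1},{"ax":0,"ay":0,"az":0,"x":0,"y":0,"z":2,"claw":-1},{"ax":0,"ay":0,"az":0,"x":0,"y":0,"z":2.5,"claw":-1},{"ax":0,"ay":0,"az":0,"x":0,"y":0,"z":2.5,"claw":-1}]'

```text
t: 7.12
ee_pos: [0.4712, -0.0361, 0.0358]
tool_rot: [[-0.242, 0.97, -0.0], [0.97, 0.242, 0.001], [0.001, 0.0, -1.0]]
wrist_force: [-2.1, 0.5, 8.9]
finger_gap: 0.0133
```

Request:
play_rows --motion '[{"ax":0,"ay":0,"az":0,"x":0,"y":0,"z":0,"claw":0.1},{"ax":0,"ay":0,"az":0,"x":0,"y":0,"z":0,"claw":0.1},{"ax":0,"ay":0,"az":0,"x":0,"y":0,"z":0,"claw":0.1},{"ax":0,"ay":0,"az":0,"x":0,"y":0,"z":0,"claw":0.1},{"ax":0,"ay":0,"az":0,"x":0,"y":0,"z":-10,"claw":0.1},{"ax":0,"ay":0,"az":0,"x":0,"y":0,"z":-40,"claw":0.1},{"ax":0,"ay":0,"az":0,"x":0,"y":0,"z":-75,"claw":0.1},{"ax":0,"ay":0,"az":0,"x":0,"y":0,"z":-105,"claw":0.1},{"ax":0,"ay":0,"az":0,"x":0,"y":0,"z":-115,"claw":0.1},{"ax":0,"ay":0,"az":0,"x":0,"y":0,"z":-115,"claw":0.1}]'

```text
t: 7.95
ee_pos: [0.4737, -0.0361, 0.1532]
tool_rot: [[-0.242, 0.97, 0.007], [0.97, 0.242, 0.002], [0.0, 0.008, -1.0]]
wrist_force: [0.5, 0.4, -0.3]
finger_gap: 0.0471
```

```bash
python3 - <<'E'
from h import *
im,c=wsnap("w5")
cv2.imwrite("pics/w5b.png",cv2.resize(im,None,fx=1.4,fy=1.4,interpolation=cv2.INTER_CUBIC))
im=ctrl.snapshot("scene")[:,:,::-1]
cv2.imwrite("pics/s5.png",cv2.resize(im[150:290,170:330],None,fx=4,fy=4,interpolation=cv2.INTER_CUBIC))
plan([.5435,-.0206,.068-.0187],Rdown(14))
E
```

```text
t 8.05 pos [ 0.4705 -0.0358  0.1496] shift [ -3.   74.5 100.3] dist 125.0 rotvec [ 0.01 -0.04  0.02] F [ 0.8  1.1 -1.4] gap 47.2 q [-0.64  0.16  0.68  2.12 -0.13  0.9   0.36]
```

View pics/w5b.png

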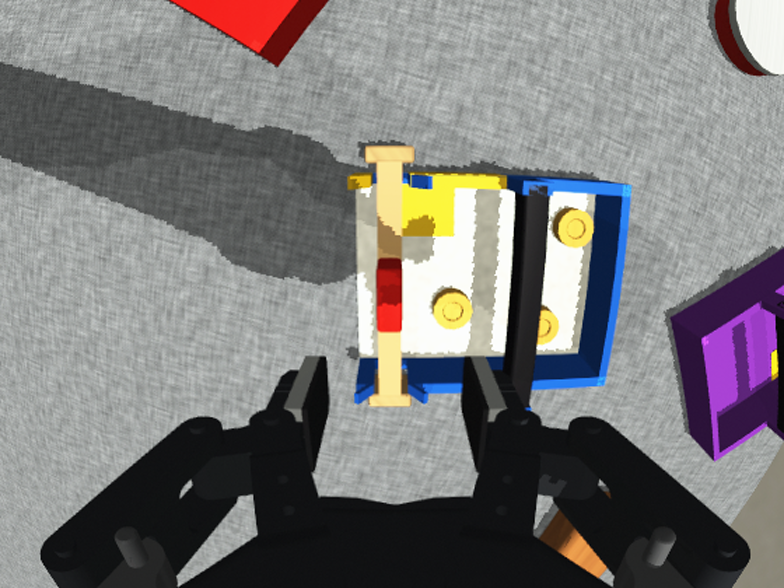

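View pics/s5.png

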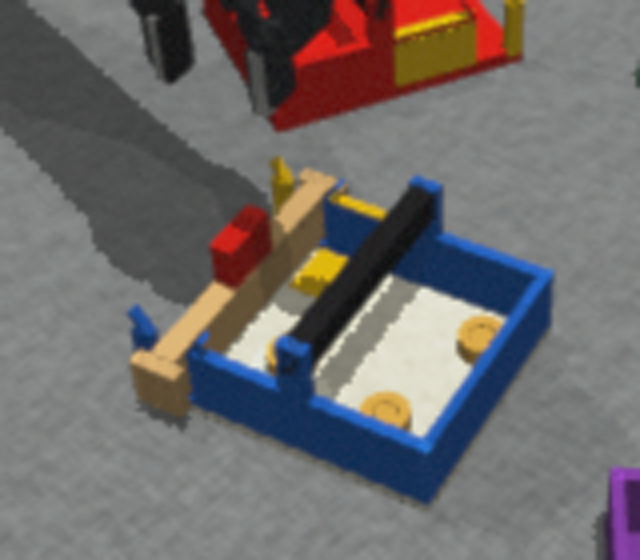

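The bar sits down in both slots (it took about 9 N at the bottom), and all three weights are still inside. The handle shows at about (530,290) in the wrist view, so I'll move over it.

Request:
play_rows --motion '[{"ax":0,"ay":0,"az":0,"x":-1,"y":20,"z":0,"claw":0.1},{"ax":0,"ay":0,"az":0,"x":-2,"y":45,"z":0,"claw":0.1},{"ax":0,"ay":0,"az":0,"x":-3,"y":65,"z":5,"claw":0.1},{"ax":0,"ay":0,"az":0,"x":-3,"y":73,"z":15,"claw":0.1},{"ax":0,"ay":0,"az":0,"x":-3,"y":74.5,"z":25,"claw":0.1},{"ax":0,"ay":0,"az":0,"x":-3,"y":74.5,"z":35,"claw":0.1},{"ax":0,"ay":0,"az":0,"x":-3,"y":74.5,"z":38,"claw":0.1},{"ax":0,"ay":0,"az":0,"x":-3,"y":74.5,"z":38,"claw":0.1},{"ax":0,"ay":0,"az":0,"x":-3,"y":74.5,"z":38,"claw":0.1}]' --newtons 100

```text
t: 8.8
ee_pos: [0.5424, -0.0215, 0.111]
tool_rot: [[-0.241, 0.971, -0.002], [0.971, 0.241, -0.0], [0.0, -0.002, -1.0]]
wrist_force: [0.2, -0.3, 0.5]
finger_gap: 0.0466
```

```bash
python3 - <<'E'
from h import *
im,c=wsnap("w6")
cv2.imwrite("pics/w6b.png",cv2.resize(im,None,fx=1.4,fy=1.4,interpolation=cv2.INTER_CUBIC))
plan([.5433,-.0208,.068-.0187],Rdown(14))
print([ (wproj(c,Rz(.2443)@[.008,y,.078]+[.5355,-.0227,0])*1.4).round(0) for y in (-.06,0,.06)])
E
```

```text
t 8.85 pos [ 0.5431 -0.0214  0.1117] shift [ 0.6  0.4 62.4] dist 62.4 rotvec [-0.03 -0.02 -0.05] F [-0.7 -0.6  0.4] gap 47.2 q [-0.57  0.38  0.62  1.98 -0.29  0.87  0.46]
[array([397., 453.]), array([397., 338.]), array([398., 192.])]
```

View pics/w6b.png

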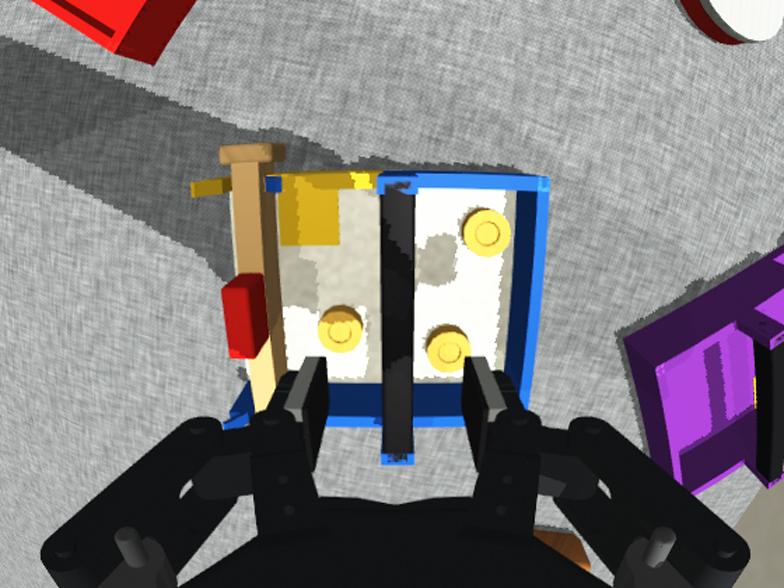

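The handle is vertical at column 397 of the enlarged view, centred between the jaws and as predicted. I'll descend and grip.

Request:
play_rows --motion '[{"ax":0,"ay":0,"az":0,"x":0.5,"y":0.3,"z":15,"claw":0.1},{"ax":0,"ay":0,"az":0,"x":0.5,"y":0.3,"z":35,"claw":0.1},{"ax":0,"ay":0,"az":0,"x":0.5,"y":0.3,"z":52,"claw":0.1},{"ax":0,"ay":0,"az":0,"x":0.5,"y":0.3,"z":60,"claw":0.1},{"ax":0,"ay":0,"az":0,"x":0.5,"y":0.3,"z":62,"claw":0.1},{"ax":0,"ay":0,"az":0,"x":0.5,"y":0.3,"z":62,"claw":-1},{"ax":0,"ay":0,"az":0,"x":0.5,"y":0.3,"z":62,"claw":-1},{"ax":0,"ay":0,"az":0,"x":0.5,"y":0.3,"z":62,"claw":-1},{"ax":0,"ay":0,"az":0,"x":0.5,"y":0.3,"z":62,"claw":-1},{"ax":0,"ay":0,"az":0,"x":0.5,"y":0.3,"z":62,"claw":-1}]' --newtons 100

```text
t: 9.68
ee_pos: [0.5443, -0.0207, 0.0512]
tool_rot: [[-0.242, 0.97, 0.001], [0.97, 0.242, 0.001], [0.0, 0.001, -1.0]]
wrist_force: [-2.3, -0.8, 6.2]
finger_gap: 0.0125
```

Request:
play_rows --motion '[{"ax":0,"ay":0,"az":0,"x":0,"y":0,"z":0,"claw":-1},{"ax":0,"ay":0,"az":0,"x":0,"y":0,"z":0,"claw":-1},{"ax":0,"ay":0,"az":0,"x":0,"y":0,"z":0,"claw":-1}]'

```text
t: 9.93
ee_pos: [0.5443, -0.0207, 0.0512]
tool_rot: [[-0.242, 0.97, 0.001], [0.97, 0.242, 0.001], [0.0, 0.001, -1.0]]
wrist_force: [-2.7, -0.6, 5.8]
finger_gap: 0.0118
```

Request:
play_rows --motion '[{"ax":0,"ay":0,"az":0,"x":0,"y":0,"z":-4,"claw":-1},{"ax":0,"ay":0,"az":0,"x":0,"y":0,"z":-12,"claw":-1},{"ax":0,"ay":0,"az":0,"x":0,"y":0,"z":-24,"claw":-1},{"ax":0,"ay":0,"az":0,"x":0,"y":0,"z":-38,"claw":-1},{"ax":0,"ay":0,"az":0,"x":0,"y":0,"z":-54,"claw":-1},{"ax":0,"ay":0,"az":0,"x":0,"y":0,"z":-70,"claw":-1},{"ax":0,"ay":0,"az":0,"x":0,"y":0,"z":-86,"claw":-1},{"ax":0,"ay":0,"az":0,"x":0,"y":0,"z":-102,"claw":-1},{"ax":0,"ay":0,"az":0,"x":0,"y":0,"z":-116,"claw":-1},{"ax":0,"ay":0,"az":0,"x":0,"y":0,"z":-128,"claw":-1}]'

```text
t: 10.77
ee_pos: [0.544, -0.0206, 0.1793]
tool_rot: [[-0.241, 0.97, 0.001], [0.97, 0.241, 0.0], [0.0, 0.001, -1.0]]
wrist_force: [0.1, 0.1, -5.8]
finger_gap: 0.0124
```

Request:
play_rows --motion '[{"ax":0,"ay":0,"az":0,"x":0,"y":0,"z":-10,"claw":-1},{"ax":0,"ay":0,"az":0,"x":0,"y":0,"z":-20,"claw":-1},{"ax":0,"ay":0,"az":0,"x":0,"y":0,"z":-32,"claw":-1},{"ax":0,"ay":0,"az":0,"x":0,"y":0,"z":-44,"claw":-1},{"ax":0,"ay":0,"az":0,"x":0,"y":0,"z":-54,"claw":-1},{"ax":0,"ay":0,"az":0,"x":0,"y":0,"z":-60,"claw":-1},{"ax":0,"ay":0,"az":0,"x":0,"y":0,"z":-62,"claw":-1},{"ax":0,"ay":0,"az":0,"x":0,"y":0,"z":-62,"claw":-1}]'

```text
t: 11.43
ee_pos: [0.5444, -0.0205, 0.2404]
tool_rot: [[-0.242, 0.97, 0.001], [0.97, 0.242, 0.0], [0.0, 0.001, -1.0]]
wrist_force: [0.2, 0.6, -6.6]
finger_gap: 0.0126
```

```bash
python3 - <<'E'
from h import *
im,c=wsnap("w7")
im2=ctrl.snapshot("scene")[:,:,::-1]
cv2.imwrite("pics/s7.png",im2)
s=ctrl.state()
yaw=np.radians(14)
for th in (35,):
  a=Rz(yaw)@(-np.array([1,1,0])/np.sqrt(2))
  R=Ro.from_rotvec(a*np.radians(th)).as_matrix()@Rdown(14)
  plan([.544,-.0207,.24],R); print(s["moment"])
E
```

```text
t 11.53 pos [ 0.5435 -0.0204  0.2392] shift [-0.4  0.5 -0.8] dist 1.0 rotvec [-2.482e+01 -2.476e+01  2.000e-02] F [-0.3  0.7 -6.5] gap 12.2 q [-0.65  0.2   0.69  1.87 -0.14  1.12  0.34]
[0.04225534 0.04312401 0.03655362]
```

View pics/s7.png

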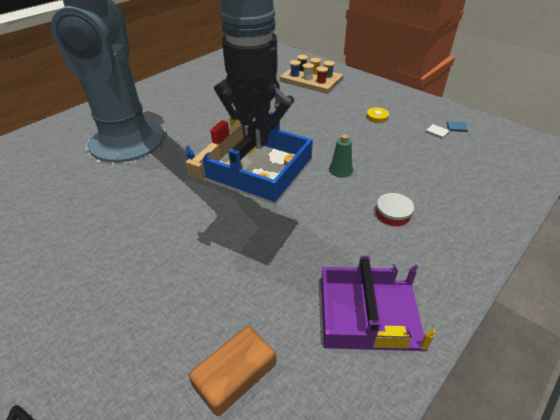

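View pics/w7.png

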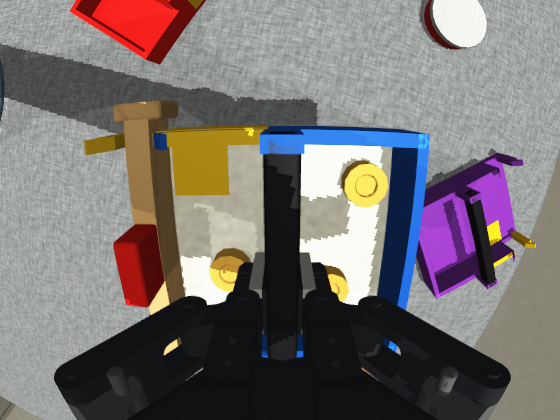

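The tote is up with the bar in place and all three weights inside. Now I'll tip it about the diagonal towards the yellow corner.

Request:
play_rows --motion '[{"ax":-0.6,"ay":-0.6,"az":0,"x":0,"y":0,"z":0,"claw":-1},{"ax":-1.8,"ay":-1.8,"az":0,"x":0,"y":0,"z":0,"claw":-1},{"ax":-3.2,"ay":-3.2,"az":0,"x":0,"y":0,"z":0,"claw":-1},{"ax":-4.6,"ay":-4.6,"az":0,"x":0,"y":0,"z":0,"claw":-1},{"ax":-6,"ay":-6,"az":0,"x":0,"y":0,"z":0,"claw":-1},{"ax":-7.4,"ay":-7.4,"az":0,"x":0,"y":0,"z":0,"claw":-1},{"ax":-8.8,"ay":-8.8,"az":0,"x":0,"y":0,"z":0,"claw":-1},{"ax":-10.2,"ay":-10.2,"az":0,"x":0,"y":0,"z":0,"claw":-1},{"ax":-11.4,"ay":-11.4,"az":0,"x":0,"y":0,"z":0,"claw":-1},{"ax":-12.5,"ay":-12.5,"az":0,"x":0,"y":0,"z":0,"claw":-1}]'

```text
t: 12.37
ee_pos: [0.5424, -0.0204, 0.2385]
tool_rot: [[-0.213, 0.942, 0.259], [0.953, 0.259, -0.157], [-0.215, 0.213, -0.953]]
wrist_force: [0.5, 0.7, -5.8]
finger_gap: 0.0122
```

```bash
cat > tilt.py <<'E'
from h import *
yaw=np.radians(14);a=Rz(yaw)@(-np.array([1,1,0])/np.sqrt(2))
R=Ro.from_rotvec(a*np.radians(36)).as_matrix()@Rdown(14)
plan([.544,-.0207,.24],R); z=ctrl.state()["tool_rot"][:,2];print("tilt",np.degrees(np.arccos(-z[2])))
E
python3 tilt.py
```

```text
t 12.37 pos [ 0.5424 -0.0204  0.2385] shift [-0.9  1.7 -0.9] dist 2.2 rotvec [-1.306e+01 -1.296e+01 -1.000e-02] F [ 0.5  0.7 -5.8] gap 12.2 q [-0.8   0.01  0.66  2.07  0.26  0.84 -0.05]
tilt 17.6042094699119
```

Request:
play_rows --motion '[{"ax":-1.2,"ay":-1.2,"az":0,"x":0,"y":0,"z":0,"claw":-1},{"ax":-2.6,"ay":-2.6,"az":0,"x":0,"y":0,"z":0,"claw":-1},{"ax":-4,"ay":-4,"az":0,"x":0,"y":0,"z":0,"claw":-1},{"ax":-5.4,"ay":-5.4,"az":0,"x":0,"y":0,"z":0,"claw":-1},{"ax":-6.8,"ay":-6.8,"az":0,"x":0,"y":0,"z":0,"claw":-1},{"ax":-8.2,"ay":-8.2,"az":0,"x":0,"y":0,"z":0,"claw":-1},{"ax":-9.6,"ay":-9.6,"az":0,"x":0,"y":0,"z":0,"claw":-1},{"ax":-11,"ay":-11,"az":0,"x":0,"y":0,"z":0,"claw":-1},{"ax":-12.2,"ay":-12.2,"az":0,"x":0,"y":0,"z":0,"claw":-1},{"ax":-13,"ay":-13,"az":0,"x":0,"y":0,"z":0,"claw":-1}]'

```text
t: 13.2
ee_pos: [0.5421, -0.0205, 0.238]
tool_rot: [[-0.126, 0.855, 0.503], [0.901, 0.31, -0.303], [-0.415, 0.415, -0.81]]
wrist_force: [-0.4, -0.0, -5.2]
finger_gap: 0.0122
```

Request:
play_rows --motion '[{"ax":0,"ay":0,"az":0,"x":0,"y":0,"z":0,"claw":-1},{"ax":0,"ay":0,"az":0,"x":0,"y":0,"z":0,"claw":-1},{"ax":0,"ay":0,"az":0,"x":0,"y":0,"z":0,"claw":-1},{"ax":0,"ay":0,"az":0,"x":0,"y":0,"z":0,"claw":-1},{"ax":0,"ay":0,"az":0,"x":0,"y":0,"z":0,"claw":-1},{"ax":0,"ay":0,"az":0,"x":0,"y":0,"z":0,"claw":-1},{"ax":0,"ay":0,"az":0,"x":0,"y":0,"z":0,"claw":-1},{"ax":0,"ay":0,"az":0,"x":0,"y":0,"z":0,"claw":-1},{"ax":0,"ay":0,"az":0,"x":0,"y":0,"z":0,"claw":-1},{"ax":0,"ay":0,"az":0,"x":0,"y":0,"z":0,"claw":-1}]'

```text
t: 14.03
ee_pos: [0.544, -0.0204, 0.2397]
tool_rot: [[-0.126, 0.854, 0.505], [0.901, 0.312, -0.303], [-0.416, 0.416, -0.808]]
wrist_force: [-0.4, 0.8, -6.8]
finger_gap: 0.0123
```

```bash
cat > look.py <<'E'
import sys
from tilt import *
n=sys.argv[1]
im,c=wsnap("w"+n)
cv2.imwrite(f"pics/w{n}b.png",cv2.resize(im,None,fx=1.4,fy=1.4,interpolation=cv2.INTER_CUBIC))
im2=ctrl.snapshot("scene")[:,:,::-1]
cv2.imwrite(f"pics/s{n}.png",im2)
cv2.imwrite(f"pics/s{n}c.png",cv2.resize(im2[70:230,150:350],None,fx=3.8,fy=3.6,interpolation=cv2.INTER_CUBIC))
E
python3 look.py 8
```

```text
t 14.03 pos [ 0.544  -0.0204  0.2397] shift [-0.4  0.  -0.1] dist 0.4 rotvec [0.04 0.04 0.  ] F [-0.4  0.8 -6.8] gap 12.3 q [-0.83 -0.1   0.51  2.26  0.85  0.71 -0.66]
tilt 36.0585488647779
```

View pics/w8b.png

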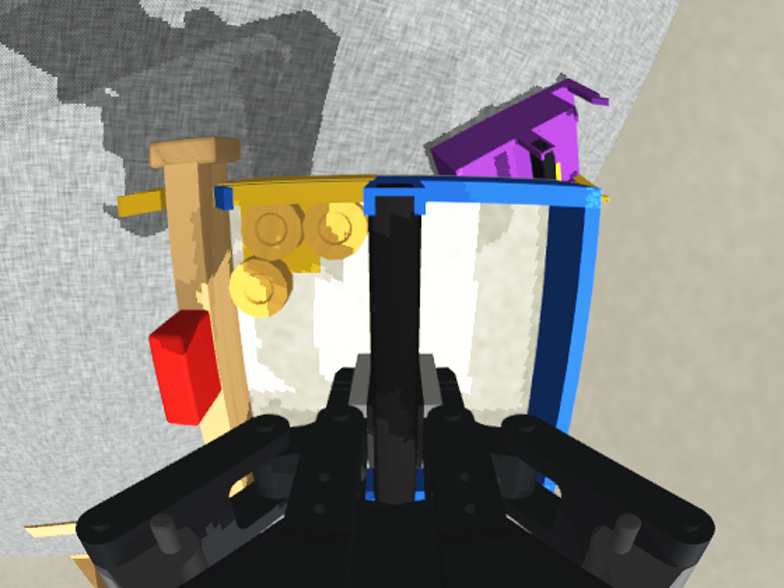

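View pics/s8c.png

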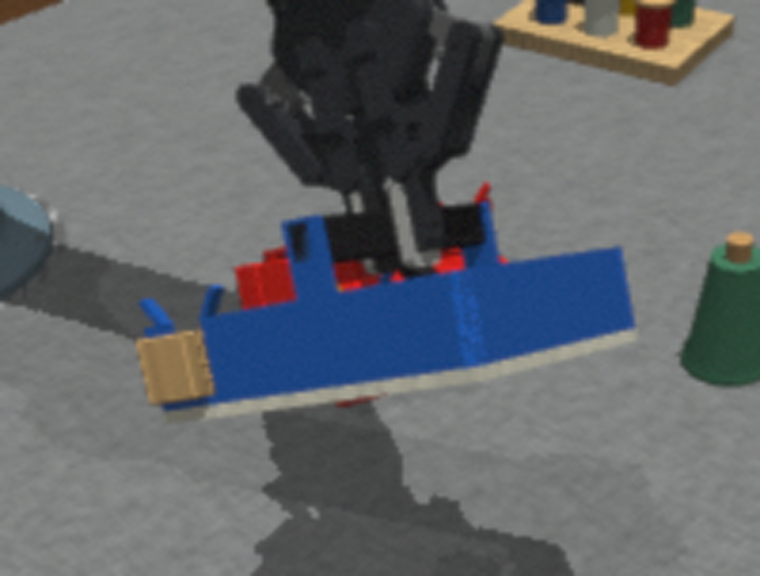

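The wrist view shows all three weights gathered in the yellow corner, at about (277,228), (335,230) and (260,288). Two rest on the left wall and one on the bar. The bar is still in its slots, and the tote's corners haven't moved relative to the gripper. I'll wait briefly and take one last look before handing in.

Request:
play_rows --motion '[{"ax":0,"ay":0,"az":0,"x":0,"y":0,"z":0,"claw":-1},{"ax":0,"ay":0,"az":0,"x":0,"y":0,"z":0,"claw":-1},{"ax":0,"ay":0,"az":0,"x":0,"y":0,"z":0,"claw":-1},{"ax":0,"ay":0,"az":0,"x":0,"y":0,"z":0,"claw":-1},{"ax":0,"ay":0,"az":0,"x":0,"y":0,"z":0,"claw":-1},{"ax":0,"ay":0,"az":0,"x":0,"y":0,"z":0,"claw":-1}]'

```text
t: 14.63
ee_pos: [0.544, -0.0204, 0.2398]
tool_rot: [[-0.126, 0.854, 0.505], [0.901, 0.312, -0.303], [-0.416, 0.416, -0.808]]
wrist_force: [0.5, 0.3, -6.1]
finger_gap: 0.0124
```

```bash
python3 look.py 9; python3 - <<'E'
import cv2
a=cv2.imread("pics/w8.png");b=cv2.imread("pics/w9.png");d=cv2.absdiff(a,b).max(2);print("changed px",(d>40).sum())
cv2.imwrite("pics/fin.png",cv2.resize(cv2.hconcat([cv2.imread("pics/s9.png"),b]),(800,300),interpolation=cv2.INTER_AREA))
E
```

```text
t 14.63 pos [ 0.544  -0.0204  0.2398] shift [-0.3  0.  -0.1] dist 0.3 rotvec [0.04 0.04 0.  ] F [ 0.5  0.3 -6.1] gap 12.4 q [-0.83 -0.1   0.51  2.26  0.85  0.71 -0.66]
tilt 36.0609339277052
changed px 526
```

View pics/fin.png

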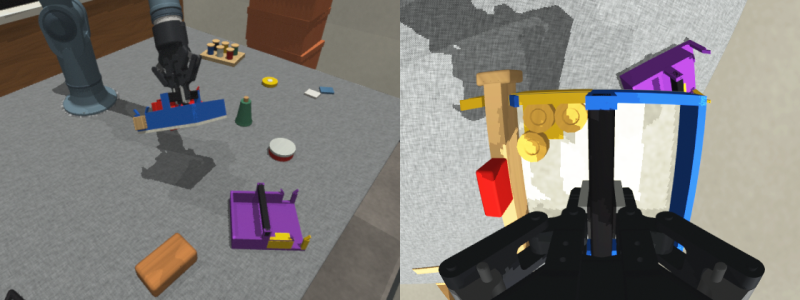

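The view hasn't changed: weights at about (541,116), (572,116) and (532,147) in the right half, the bar in place, and the cone, tin and block where they were. Handing in.

```bash
python3 - <<'E'
from workcell import ctrl
print(ctrl.hand_in())
E
```

```text
the job is handed in; nothing more can be done
None
```

I lowered the bar into both slots of the blue tote until it met about 9 N, then let go of it with the tote still on the table. I then gripped the handle at 100 N, lifted the tote and tipped it 36° straight towards the yellow corner. I handed in at about 14.7 s, holding it still there.

**Last checks:**
- **Height:** the lowest point of the tote is about 13 cm above the table (calculated from the arm's pose).
- **Weights and bar:** the wrist camera shows all three weights together in the yellow corner and the bar in its slots.
- **Grip:** the tote had not slipped in the gripper.
- **Bystanders:** the thread cone, pin tin and pressing block are where they started.

No check failed. The arm's position readings varied by 2–3 mm just after moves. The bar's offset along its length measured between 0.5 and 2.5 mm, depending on the view, but it went in without catching.

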